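Clamp the glass condenser in its bench cradle

ROBOT

A 7-joint arm with a two-finger parallel gripper is mounted at the origin on the work surface. World frame = base frame: x ahead of the robot, y to its left, z up, the work surface at z = 0. Lengths are in m, angles in degrees, forces in N, time in s.
With the tool pointing down it reaches from about 0.425 to 0.8 m from the base axis. Payload 8.3 kg.
Tool frame: the origin (TCP) lies at the very end of the fingers, on their centre line; the grasp point (between the pads) lies 19 mm behind it; z points along the fingers, x is the direction in which the jaws open and shut, and the axes are right-handed (so a half turn about z gives the same grasp; the last joint's range is limited). The gripper opens to 85 mm and grips with 20 to 120 N. Pads are 22 mm wide; open, the fingers measure 114 mm over their backs; the gripper's body (76 mm by 85 mm) begins 54 mm behind the grasp point. The pads swing forward as they close: fully open they stand 13 mm farther back than shut.
Start: joints at [-3.604, 21.967, 0.94, 78.501, -0.361, 79.538, -2.664], TCP at [0.625, 0, 0.231] pointing down, gripper open.
Joint ranges: [-169.22, 169.22], [-14.56, 117.87], [-87.37, 89.26], [10.42, 133.3], [-82.24, 262.24], [0.94, 117.77], [-172.7, 172.7]. Speed limits (degrees/s): [136.94, 136.94, 172.46, 172.46, 180, 180, 180].

INTERFACE

Orientations are given as a 3x3 rotation matrix whose columns are the frame's x, y, z axes.
In Python, from plant import monitor, cams, bot gives the robot as it stands.
- The arm moves only by the tool servo_tool, never from a script. Its argument "increments" is a list of rows, each a list of 6 numbers: the shift along the tool's x, y, z in cm, then the turn, a rotation vector about the tool's x, y, z in rad. In form: [[tx, ty, tz, wx, wy, wz], ...]. A call has 1 to 10 rows; each row is the pose to reach, as a shift and turn from the pose commanded when the call began, along the tool's axes at that moment; what a row does not reach only later rows make up. A row lasts 1/8 s, in which the tool goes at most 62.5 mm and 10.7 degrees, less where a joint would pass 70% of its speed; a pose out of reach is approached as far as the arm can. A call with a gripper value outside its range is refused whole. "fingers" is the gripper command: -1 is fully open, 1 is shut, values between are in proportion, set as the call begins (left out, the last holds). The fingers move at their own pace and stop on an object; "newtons" is the grip in N (left out, the last holds). Time passes only in rows, so rows that repeat a pose let the fingers close. It gives the time, the measured TCP pose, the force and the opening at its end, in the units of the state.
- monitor.get_obs(): the state, without advancing time (a new reading comes with each control period).
- cams.capture(name): name is "scene" or "side" or "wrist"; returns the picture (400x640x3 uint8, red, green, blue); there is no depth.
- cams.camera_params(name): a dict with "camera_matrix" (3x3 intrinsics, pixels), "distortion" ([k1, k2, p1, p2, k3] as OpenCV has them; the pictures are not rectified), "rvec" (rotation vector, rad) and "tvec" (3), from world to camera coordinates, as OpenCV has them. Camera axes: x right, y down, z forward; pixel columns grow to the right and rows downward; lengths in m; the calibration is good to about 2 mm. A picture is of the moment at which its call begins: read the wrist's pose just before it. camera_params takes no time and is no camera call; for the wrist camera it gives the pose at the moment of the call.
- bot.close_job(): hands the job in, once; it reports no verdict.
Trained networks look in the newest picture that a camera, given by its name, has taken for a name from the list of things; names that differ only in an ending like _2 or _b are one class to them, and where a whole thing is asked for, a point or a joint stands for the part that bears it (a point fixed in the world has none). Each returns a list of dicts, best first, with "p" (0 to 1); they miss things now and then, are a little off and sometimes report something else, mostly with a low value. They report only what shows in the picture. A call takes as long as a camera call.
- cams.boxes_of(camera, thing): "location" ([column, row] in pixels, amid what is visible of it).
- cams.mark_of(camera, thing): "location" ([column, row] in pixels: a listed point, or the origin of a listed thing).
The state is a dict: "clock": time; "joint_pos": joint angles; "qd": joint speeds; "joint_efforts": joint torques, N m; "tool_pos": TCP position; "eef_rot": TCP orientation; "wrist_force": force on the tool from outside, world axes, zero at the start; "torque": the same for the moment, N m; "gripper_width": opening from 0.0 (shut) to 1.0 (fully open).
Only numpy, scipy, OpenCV 4.12 (cv2) and the standard library are available. Lean on these libraries where they do the work, as an engineer would, in place of code of your own. Each camera call takes 0.05 s, during which the arm holds its last target. There are 200 camera calls.

TASK

The glass condenser is lying loose in its bench cradle. Clamp it: swing the hinged upper jaw over and press it gently home on the glass, swing the bolt up into the slot of the jaw's ear, then push the lever nut round clockwise until it is snug, about 8 N at the ball of the lever; much more would crack the glass. Leave the condenser where it lies and do not disturb the other things on the bench.

Things in the scene. Friction and masses are not known exactly. Their poses are not given: they have to be found in the camera images.
- jaw_hinge (a point): Point at mid width on the clamp's hinge pin, 80 mm above the bench, fixed to the aluminium cradle (base 250 x 110 mm, fixed to the bench; clamp 28 mm wide; a plain rest 140 mm away along -x). Axes: x along tube and hinge pin, z up, y from the bolt's side of the clamp to the hinge's side. The tube's axis passes y = -34 mm, z = 0 from here.
- jaw (a joint): Angle of the upper jaw about jaw_hinge (rad): 0 = lying home on the seated tube, across it to the bolt's side; grows as it opens; starts at 1.5 to 2.1, standing up, stops at 2.2. The hinge is stiff (0.09 N m): the jaw stays where it is left. Tightening takes it a little below 0.
- jaw_ear (a point): Point in the jaw's ear, the flat slotted end to take hold of: 28 mm wide along the hinge axis, 36 long, 10 thick; this point at mid width and thickness, 12 mm from the free end. Jaw shut, it is at y = -92, z = +7 mm from jaw_hinge and the ear's top face is 92 mm above the bench. A 12 mm slot, open at the free end, splits the ear into two prongs 8 mm wide.
- bolt_pivot (a point): Point on the pivot pin of the swing bolt, fixed to the cradle, axes as jaw_hinge; 50 mm above the bench, at y = -96 mm, z = -30 mm from jaw_hinge. The bolt swings about this x axis.
- bolt (a joint): Angle of the swing bolt about bolt_pivot (rad): 0 = upright, in the slot of the shut jaw; grows as it leans outwards to -y; starts at 0.65 to 1.0 and stays where it is left (0.25 N m of friction). It stops at -0.03 and 1.05.
- bolt_thread (a point): Point on the bolt's axis, 42 mm from bolt_pivot, level with the shut ear's top face when upright; z along the bolt, away from the pivot, x as jaw_hinge. The steel lever nut rides above it on the thread: a round hub of 26 mm diameter, 27 mm tall, its underside 1.5 to 6.5 mm above this point at the start (not known exactly), and a lever that slopes up to a black ball.
- lever (a joint): Angle of the lever nut on the bolt (rad), growing clockwise seen from the bolt's end: at 0 the lever points 1.1 rad anticlockwise of bolt_thread's x, and it starts at 0 to 0.5. Ball 18 mm diameter, centre 45 mm from the bolt's axis, 36 mm above the hub's underside. Clockwise runs the nut down, 12 mm a turn. Pushed at the ball it moves at 1 N; bearing on the ear, the force climbs about 4 N a rad and eases when it stops. It stays where left.
- tube: Glass condenser, a clear tube 40 mm in diameter and 230 mm long (350 g), lying in rubber-lined saddles of clamp and rest; origin at its middle, on its axis, x along it. Loose until clamped.
- liner: Rubber liner under the shut jaw's arch, 28 x 18 x 4 mm, carried by the jaw; origin in the middle of the face that meets the glass. It should end up pressing on the glass with 45 to 105 N.
- reagent: Amber jar with a green cap, 64 mm diameter, 125 mm tall; origin under its base. Bystander.
- flask: Conical glass flask, 84 mm across its foot, 125 mm tall; origin under its base. Bystander.
- carton: Small cardboard carton, 60 x 110 x 45 mm; origin under its base. Bystander.

How it is judged (in metres and radians):
On the way, in this order (a step that is already met when the one before it is completed fails the run):
1. the jaw has been swung over and lies home on the glass (value of joint jaw below 0.025 rad), for 0.2 s.
2. the bolt stands upright in the slot of the shut jaw (value of joint bolt below 0.08 rad and value of joint jaw below 0.025 rad), for 0.2 s.
At the end, for the whole second after the job is handed in: The jaw is shut on the tube, the bolt stands upright in its slot (within 0.1 rad), the lever nut is tightened so that the liner grips the glass with 45 to 105 N, and the tube is at rest within 12 mm of where it lay (value of joint jaw below 0.01 rad and value of joint bolt below 0.1 rad and contact force between liner and tube between 45 and 105 N and distance of tube from where it was at the start of the episode below 0.012 m and linear speed of tube below 0.02 m/s); the robot touches nothing.
It fails at once if the glass was overloaded: the jaw bore on it with more than 150 N (contact force between liner and tube above 150 N).
It fails at once if the condenser was knocked out of place (more than 20 mm) (distance of tube from where it was at the start of the episode above 0.02 m).
It fails at once if a bystander was moved by more than 20 mm or tipped (distance of any of reagent, flask, carton from where it was at the start of the episode above 0.02 m or angle between any of reagent, flask, carton's own z axis and vertical above 0.3 rad).
It also fails if it takes over 72 s, if anything falls off the work surface, if the arm or the gripper's body presses on something with over 40 N, if the wrist force passes 120 N, or if a joint passes its speed limit or range.

## Working session

There is one attempt and no reset: what is moved stays moved. The work goes in short steps, Python scripts to look and compute and a tool call to move; the robot and the scene stay as the last step left them, time stands still between calls to the robot, and variables do not carry over. Pictures are saved under pics/ and viewed, about 8 in all and at most 12, crops included, and the job is handed in when it is done.

Besides the shell and the picture viewer there is one more tool, called after "Call:" as name(argument=value, ...), one argument or row to a line, values as JSON. servo_tool: Moves the arm, as the interface text tells. Its arguments: {"type":"object","properties":{"increments":{"type":"array","items":{"type":"array","items":{"type":"number"}}},"fingers":{"type":"number"},"newtons":{"type":"number"}},"required":["increments"]}

```bash
ls; mkdir -p pics
cat > h.py <<'E'
import numpy as np, cv2
from plant import monitor, cams, bot
def ray(cam,uv):
    p=cams.camera_params(cam);K=np.array(p["camera_matrix"]);d=np.array(p["distortion"])
    R=cv2.Rodrigues(np.array(p["rvec"]))[0];t=np.array(p["tvec"]).ravel()
    n=cv2.undistortPoints(np.array([[uv]],float),K,d).ravel()
    v=R.T@np.array([n[0],n[1],1]);return -R.T@t,v/np.linalg.norm(v)
def tri(obs):
    A=0;b=0
    for c,uv in obs:
        o,v=ray(c,uv);P=np.eye(3)-np.outer(v,v);A=A+P;b=b+P@o
    x=np.linalg.solve(A,b)
    return x,[np.linalg.norm(np.cross(x-ray(c,uv)[0],ray(c,uv)[1])) for c,uv in obs]
def proj(cam,X):
    p=cams.camera_params(cam)
    return cv2.projectPoints(np.array(X,float).reshape(-1,3),np.array(p["rvec"]),np.array(p["tvec"]),np.array(p["camera_matrix"]),np.array(p["distortion"]))[0].reshape(-1,2)
def save(cam,name):
    im=cams.capture(cam);cv2.imwrite("pics/"+name,im[:,:,::-1]);return im
E
python3 - <<'E'
from h import *
np.set_printoptions(precision=4,suppress=True)
ims=[]
D={}
for c in["scene","side"]:
    ims.append(save(c,c+"0.png"))
    for t in["jaw_hinge","jaw_ear","bolt_pivot","bolt_thread","tube","liner","reagent","flask","carton"]:
        r=cams.mark_of(c,t)[:2];D[c,t]=r
        print(c,t,[(np.round(x["location"],1).tolist(),round(x["p"],2)) for x in r])
    print(np.round(ray(c,[320,200])[0],3),ray(c,[320,200])[1])
for t in["jaw_hinge","jaw_ear","bolt_pivot","bolt_thread","tube","liner","reagent","flask","carton"]:
    if D["scene",t] and D["side",t]:
        print(t,*tri([(c,D[c,t][0]["location"]) for c in["scene","side"]]))
o=monitor.get_obs();print(o)
cv2.imwrite("pics/both0.png",cv2.resize(np.vstack(ims),(480*1,600))[:,:,::-1])
E
```

```text
pics
scene jaw_hinge [([337.2, 188.0], 0.63)]
scene jaw_ear [([339.2, 164.4], 0.7)]
scene bolt_pivot [([312.0, 208.2], 0.66), ([304.8, 204.7], 0.33)]
scene bolt_thread [([301.1, 202.8], 0.43)]
scene tube [([313.9, 184.8], 0.95)]
scene liner [([341.2, 173.0], 0.47)]
scene reagent [([397.8, 189.3], 0.96)]
scene flask [([197.3, 280.5], 0.58)]
scene carton [([285.1, 335.3], 0.59)]
[ 1.117 -0.904  0.895] [-0.4412  0.667  -0.6004]
side jaw_hinge [([301.3, 189.3], 0.8)]
side jaw_ear [([300.7, 158.3], 0.82)]
side bolt_pivot [([306.8, 215.8], 0.76)]
side bolt_thread [([310.2, 211.6], 0.78), ([458.7, 288.3], 0.22)]
side tube [([277.3, 200.3], 0.72)]
side liner [([298.6, 175.1], 0.55), ([459.5, 287.9], 0.44)]
side reagent [([293.0, 179.5], 0.92)]
side flask [([353.4, 338.3], 0.88)]
side carton [([460.4, 290.0], 0.64)]
[-0.004 -0.892  0.688] [ 0.4509  0.7366 -0.5042]
jaw_hinge [0.5281 0.0752 0.0802] [np.float64(0.002579300305878687), np.float64(0.0025793003058785526)]
jaw_ear [0.531  0.0767 0.1668] [np.float64(0.001363901567378973), np.float64(0.0013639015673790925)]
bolt_pivot [ 0.4977 -0.0083 
[... 580 characters left out ...]
303188618155)]
carton [ 0.678  -0.3738 -0.0079] [np.float64(0.00025001204985278377), np.float64(0.0002500120498528222)]
{'clock': 1.0, 'joint_pos': array([-3.6041, 21.9675,  0.9395, 78.5019, -0.3608, 79.5388, -2.6637]), 'qd': array([ 0.0391, -0.0029, -0.0525,  0.0924,  0.0208, -0.0399,  0.1323]), 'joint_efforts': array([  0.001 , -62.7344,   0.8433, -37.2083,   0.0164,   0.0028,
         0.    ]), 'tool_pos': array([0.625 , 0.    , 0.2313]), 'eef_rot': array([[ 1.    ,  0.0001, -0.0001],
       [ 0.0001, -1.    ,  0.0001],
       [-0.0001, -0.0001, -1.    ]]), 'wrist_force': array([-0.0392,  0.4903,  0.02  ]), 'torque': array([-0.0147,  0.0269, -0.0156]), 'gripper_width': 1.0039074010362934}
```

Run:
```python
import cv2,numpy as np
a=cv2.imread("pics/scene0.png")[110:290,190:430];b=cv2.imread("pics/side0.png")[110:290,190:430]
cv2.imwrite("pics/v1.png",np.vstack([cv2.resize(a,(400*1,300),interpolation=3),cv2.resize(b,(400,300),interpolation=3)]))
a=cv2.resize(a,None,fx=3.3,fy=3.3,interpolation=2);cv2.imwrite("pics/v1.png",a)
b=cv2.resize(b,None,fx=3.3,fy=3.3,interpolation=2);cv2.imwrite("pics/v2.png",b)
```

```text
(no output)
```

View pics/v1.png

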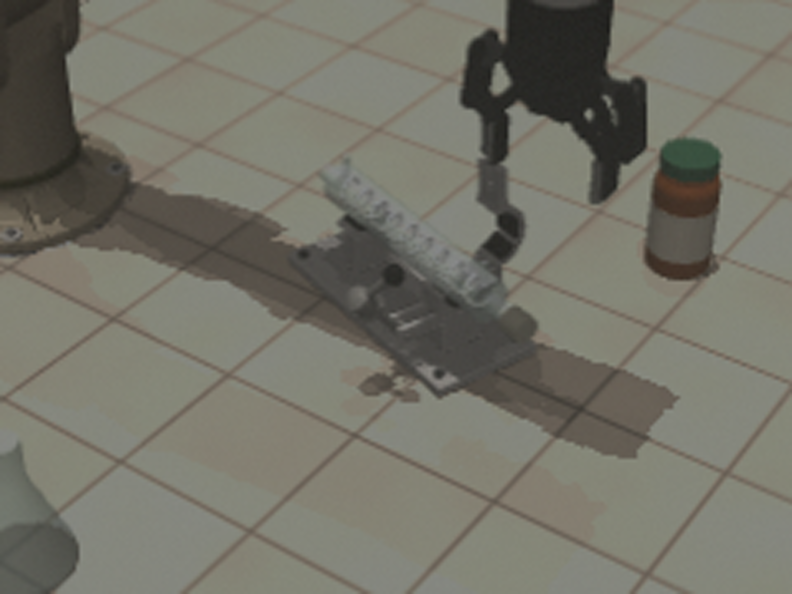

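View pics/v2.png

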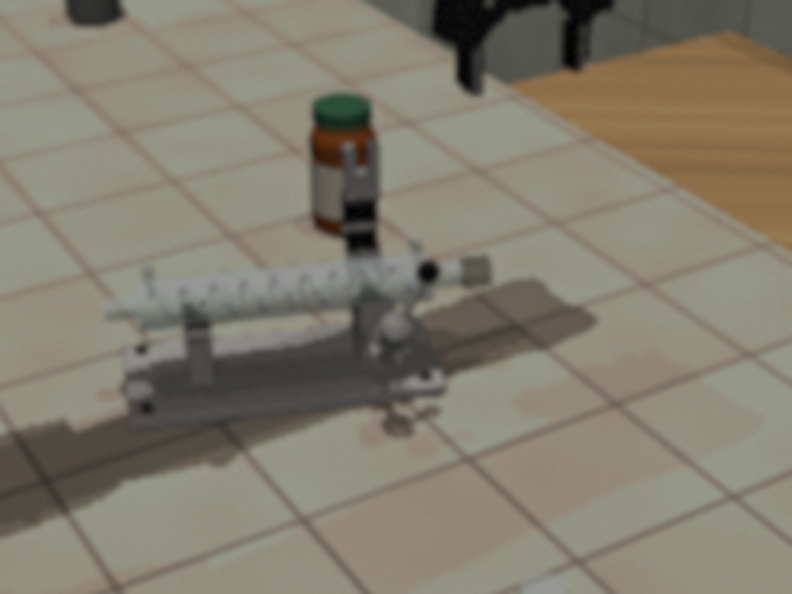

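Scene view: cradle centre about (335,190), jaw upright at (338,165), bolt leaning outwards with its black ball near (309,193). Side view: jaw at (300,158), ball near (320,192). The cradle's yaw is about -20°. I'll refine that by fitting a cradle model with the wrist camera added.

```bash
cat >> h.py <<'E'
from scipy.optimize import least_squares
def model(q):
    x,y,yaw,jaw,bolt,tx=q
    c,s=np.cos(yaw),np.sin(yaw);R=np.array([[c,-s,0],[s,c,0],[0,0,1.]]);H=np.array([x,y,.08])
    a=jaw;rot=lambda v:np.array([0,v[0]*np.cos(a)+v[1]*np.sin(a),-v[0]*np.sin(a)+v[1]*np.cos(a)])
    bp=np.array([0,-.096,-.030])
    L=dict(jaw_hinge=[0,0,0],jaw_ear=rot((-.092,.007)),bolt_pivot=bp,bolt_thread=bp+.042*np.array([0,-np.sin(bolt),np.cos(bolt)]),
      tube=[tx,-.034,0],liner=rot((-.034,.020)))
    return {k:H+R@np.array(v) for k,v in L.items()}
def fit(D,q0):
    pr={c:cams.camera_params(c) for c in {k[0] for k in D}}
    def res(q):
        m=model(q);r=[]
        for (c,t),(uv,w) in D.items():
            p=pr[c];e=cv2.projectPoints(m[t].reshape(1,3),np.array(p["rvec"]),np.array(p["tvec"]),np.array(p["camera_matrix"]),np.array(p["distortion"]))[0].ravel()-uv
            r+=list(e*w)
        return np.array(r)
    s=least_squares(res,q0,loss="soft_l1",f_scale=2);r=res(s.x).reshape(-1,2)
    return s.x,{k:np.round(r[i],1).tolist() for i,k in enumerate(D)}
E
python3 - <<'E'
from h import *
import json
np.set_printoptions(precision=4,suppress=True)
D={}
T=["jaw_hinge","jaw_ear","bolt_pivot","bolt_thread","tube","liner"]
for c in["scene","side","wrist"]:
    save(c,c+"1.png")
    for t in T:
        r=cams.mark_of(c,t)[:1]
        if r: D[c,t]=(r[0]["location"],1.0); c=="wrist" and print(t,r[0])
q,r=fit(D,[.528,.075,-.35,1.55,.8,-.07])
print(q);print(r)
m=model(q);print(m)
b=tri([("scene",[309.1,193]),("side",[319.7,192.1])]);print("ball",b)
print(ray("wrist",[320,200]))
E
```

```text
jaw_hinge {'location': [228.7, 113.6], 'p': 0.71}
jaw_ear {'location': [182.9, 107.7], 'p': 0.7}
bolt_pivot {'location': [213.0, 189.7], 'p': 0.56}
bolt_thread {'location': [197.8, 220.6], 'p': 0.93}
tube {'location': [152.4, 120.4], 'p': 0.56}
liner {'location': [218.2, 91.9], 'p': 0.45}
[ 0.5283  0.0782 -0.3568  1.4999  0.7029 -0.0691]
{('scene', 'jaw_hinge'): [0.9, 3.1], ('scene', 'jaw_ear'): [3.7, -1.7], ('scene', 'bolt_pivot'): [-1.1, -1.3], ('scene', 'bolt_thread'): [-1.9, 1.6], ('scene', 'tube'): [0.5, 0.5], ('scene', 'liner'): [6.7, -10.5], ('side', 'jaw_hinge'): [2.2, -0.1], ('side', 'jaw_ear'): [1.1, -0.2], ('side', 'bolt_pivot'): [0.3, 0.6], ('side', 'bolt_thread'): [0.6, -2.2], ('side', 'tube'): [-1.7, 0.5], ('side', 'liner'): [-0.4, -2.3], ('wrist', 'jaw_hinge'): [-2.4, -1.3], ('wrist', 'jaw_ear'): [-0.0, 0.7], ('wrist', 'bolt_pivot'): [0.5, 1.6], ('wrist', 'bolt_thread'): [-0.9, -0.1], ('wrist', 'tube'): [0.3, 0.3], ('wrist', 'liner'): [0.2, -0.3]}
{'jaw_hinge': array([0.5283, 0.0782, 0.08  ]), 'jaw_ear': array([0.5285, 0.0786, 0.1723]), 'bolt_pivot': array([ 0.4948, -0.0118,  0.05  ]), 'bolt_thread': array([ 0.4853, -0.0372,  0.082 ]), 'tube': array([0.4517, 0.0704, 0.08  ]), 'liner': array([0.5344, 0.0946, 0.1153])}
ball (array([ 0.5136, -0.0457,  0.131 ]), [np.float64(9.307736253138855e-05), np.float64(9.307736253158916e-05)])
(array([0.6244, 0.0708, 0.3737]), array([-0.0051, -0.2773, -0.9608]))
```

View pics/wrist1.png

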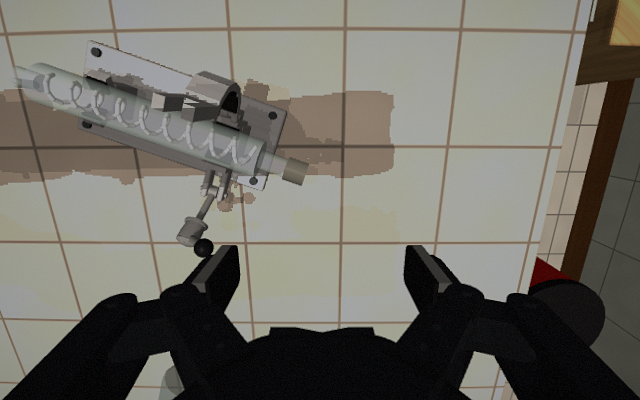

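The wrist view shows the bolt leaning outwards, with its hub at (190,232) and the ball at (204,247). The jaw stands up at (215,90) and the tube is in its saddles.

The fit gives hinge (0.528, 0.078), yaw -0.357, jaw about 1.5 and bolt about 0.70. First move: shut the fingers, turn to the cradle's axes and come down behind the jaw.

Call:
servo_tool(
  increments=[
    [-3,-4,0,0,0,0.12],
    [-6,-8,0,0,0,0.24],
    [-8.3,-11.6,0,0,0,0.357],
    [-8.3,-11.6,0,0,0,0.357],
    [-8.3,-11.6,3,0,0,0.357],
    [-8.3,-11.6,7,0,0,0.357],
    [-8.3,-11.6,7,0,0,0.357],
  ],
  fingers=1,
  newtons=40,
)

```text
clock: 2.92
tool_pos: [0.5403, 0.1146, 0.1585]
eef_rot: [[0.937, -0.35, -0.006], [-0.35, -0.937, -0.002], [-0.005, 0.004, -1.0]]
wrist_force: [-0.6, 0.3, -0.2]
gripper_width: 0.001
```

Run:
```python
from h import *
np.set_printoptions(precision=4,suppress=True)
D={}
T=["jaw_hinge","jaw_ear","bolt_pivot","bolt_thread","tube"]
for c in["scene","side","wrist"]:
    im=save(c,c+"2.png")
    for t in T:
        r=cams.mark_of(c,t)[:1]
        if r and r[0]["p"]>.4: D[c,t]=(r[0]["location"],1.0)
q,r=fit(D,[.528,.078,-.357,1.5,.7,-.07])
print(q);print(r)
o=monitor.get_obs();print(o["tool_pos"],o["eef_rot"],o["wrist_force"],o["gripper_width"],o["clock"])
```

```text
[ 0.5276  0.0778 -0.3529  1.5114  0.8111 -0.0688]
{('scene', 'jaw_hinge'): [1.4, 0.2], ('scene', 'jaw_ear'): [0.5, 2.5], ('scene', 'bolt_pivot'): [-32.5, 31.7], ('scene', 'bolt_thread'): [-3.5, -2.0], ('scene', 'tube'): [-2.9, 1.1], ('side', 'jaw_hinge'): [1.5, 0.9], ('side', 'jaw_ear'): [0.8, -2.4], ('side', 'bolt_pivot'): [-0.0, 0.9], ('side', 'bolt_thread'): [1.3, 0.0], ('side', 'tube'): [-1.7, -0.8], ('wrist', 'jaw_ear'): [-1.0, 0.1], ('wrist', 'bolt_pivot'): [0.5, -1.9], ('wrist', 'tube'): [0.6, -0.7]}
[0.5419 0.116  0.1612] [[ 0.937  -0.3494 -0.0002]
 [-0.3494 -0.937   0.    ]
 [-0.0002  0.     -1.    ]] [-0.3113 -0.6104  0.475 ] -0.001101403279594246 3.825
```

View pics/wrist2.png

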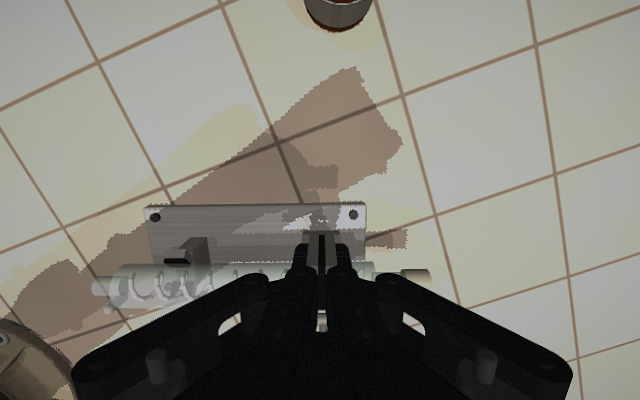

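Call:
servo_tool(
  increments=[
    [0,2.0,0,0,0,0],
    [0,3.4,0,0,0,0],
    [0,4.8,0,0,0,0],
    [0,6.1,0.3,0,0,0],
    [0,7.3,0.7,0,0,0],
    [0,8.5,1.3,0,0,0],
    [0,9.7,2.0,0,0,0],
    [0,10.6,3.1,0,0,0],
    [0,11.5,4.2,0,0,0],
    [0,11.5,4.2,0,0,0],
  ],
)

```text
clock: 5.08
tool_pos: [0.5006, 0.0072, 0.1179]
eef_rot: [[0.936, -0.351, -0.003], [-0.351, -0.936, -0.001], [-0.002, 0.002, -1.0]]
wrist_force: [-0.1, 0.1, 0.0]
gripper_width: 0.002
```

Call:
servo_tool(
  increments=[
    [0,0.3,0.7,0,0,0],
    [0,0.7,1.7,0,0,0],
    [0,0.9,2.3,0,0,0],
    [0,1.0,2.6,0,0,0],
    [0,1.0,2.6,0,0,0],
  ],
)

```text
clock: 5.7
tool_pos: [0.4981, -0.0012, 0.0931]
eef_rot: [[0.937, -0.35, -0.001], [-0.35, -0.937, -0.0], [-0.0, 0.0, -1.0]]
wrist_force: [0.2, -0.2, -0.2]
gripper_width: -0.0
```

Run:
```python
from h import *
import time
for i in range(3):
    o=monitor.get_obs();print(o["tool_pos"],o["wrist_force"],o["torque"],o["clock"]);cams.capture("side")
a=save("side","side3.png");b=save("scene","scene3.png")
cv2.imwrite("pics/v3.png",np.hstack([cv2.resize(x[130:260,240:370],(400,400),interpolation=2) for x in (a,b)])[:,:,::-1])
for c in("side","scene"):print(c,[cams.mark_of(c,t)[:1] for t in("jaw_ear","bolt_thread")])
```

```text
[ 0.49813186 -0.00116248  0.09305513] [ 0.20888967 -0.18838587 -0.19949699] [-0.04718332  0.04390273  0.01453166] 5.7
[ 0.49830791 -0.00105937  0.09329924] [-0.50388223 -0.37241324  0.05964382] [-0.09070712 -0.00682853 -0.01637113] 5.75
[ 0.49843566 -0.00100173  0.09344271] [-1.23338285 -0.26373582  0.15250658] [ 0.00161328 -0.0690917   0.01291824] 5.8
side [[{'location': [305.5, 204.9], 'p': 0.64}], [{'location': [307.9, 212.8], 'p': 0.5}]]
scene [[{'location': [309.2, 198.3], 'p': 0.64}], [{'location': [302.1, 204.4], 'p': 0.47}]]
```

View pics/v3.png

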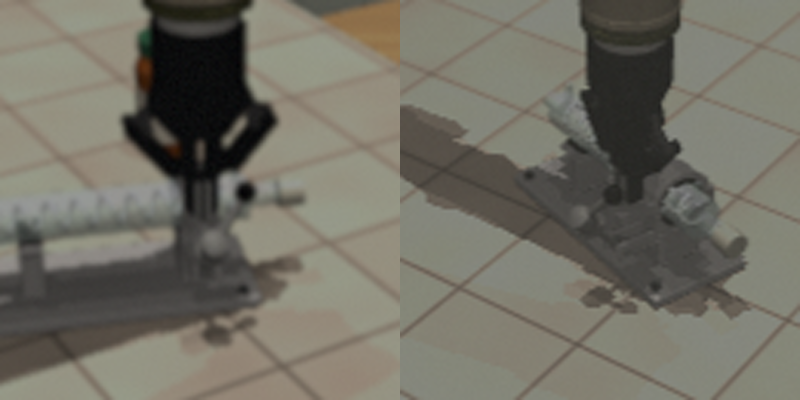

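Both views show the jaw down across the tube under the fingers, and the bolt still leaning out. No contact force yet, so I'll press on gently.

Call:
servo_tool(
  increments=[
    [0,0,0.1,0,0,0],
    [0,0,0.2,0,0,0],
    [0,0,0.2,0,0,0],
  ],
)

```text
clock: 6.52
tool_pos: [0.4984, -0.0011, 0.0915]
eef_rot: [[0.937, -0.35, 0.0], [-0.35, -0.937, 0.0], [0.0, -0.0, -1.0]]
wrist_force: [-1.1, -0.3, 4.2]
gripper_width: 0.003
```

Call:
servo_tool(
  increments=[
    [0,0,0.05,0,0,0],
    [0,0,0.1,0,0,0],
    [0,0,0.1,0,0,0],
    [0,0,0.1,0,0,0],
  ],
)

```text
clock: 7.02
tool_pos: [0.4985, -0.0011, 0.091]
eef_rot: [[0.937, -0.35, 0.001], [-0.35, -0.937, 0.0], [0.001, -0.0, -1.0]]
wrist_force: [-3.2, -0.6, 9.0]
gripper_width: 0.001
```

Call:
servo_tool(
  increments=[
    [0,0,-3,0,0,0],
    [0,0,-7,0,0,0],
    [0,1,-10,0,0,0],
    [0,5,-10,0,0,0],
    [0,9,-10,0,0,0],
    [0,10.9,-10,0,0,0],
    [0,10.9,-6,0,0,0],
    [0,10.9,-2,0,0,0],
    [0,10.9,1.5,0,0,0],
    [0,10.9,1.5,0,0,0],
  ],
)

```text
clock: 8.28
tool_pos: [0.4579, -0.1028, 0.073]
eef_rot: [[0.937, -0.349, -0.006], [-0.349, -0.937, 0.001], [-0.006, 0.001, -1.0]]
wrist_force: [0.6, 0.9, 0.2]
gripper_width: -0.002
```

Run:
```python
from h import *
np.set_printoptions(precision=4,suppress=True)
D={}
for c in["scene","side","wrist"]:
    save(c,c+"4.png")
    for t in["jaw_hinge","jaw_ear","bolt_pivot","bolt_thread","tube","liner"]:
        r=cams.mark_of(c,t)[:1]
        if r and r[0]["p"]>.4: D[c,t]=(r[0]["location"],1.0)
q,r=fit(D,[.528,.078,-.357,0.,.7,-.07])
print(q);print(r)
o=monitor.get_obs();print(o["tool_pos"],o["wrist_force"],o["clock"])
```

```text
[ 0.5273  0.0785 -0.3403  0.0157  0.7509 -0.0653]
{('scene', 'jaw_hinge'): [-0.7, 2.5], ('scene', 'jaw_ear'): [1.2, -3.4], ('scene', 'bolt_pivot'): [-0.1, -0.9], ('scene', 'bolt_thread'): [-1.6, -1.7], ('scene', 'tube'): [1.3, 0.5], ('side', 'bolt_pivot'): [-1.4, 0.0], ('side', 'tube'): [-0.9, -1.1], ('wrist', 'jaw_ear'): [-1.8, 0.6], ('wrist', 'bolt_pivot'): [2.6, -0.6], ('wrist', 'bolt_thread'): [0.7, 0.1]}
[ 0.4602 -0.1032  0.0753] [-0.3905 -0.5291  0.0941] 9.325
```

View pics/wrist4.png

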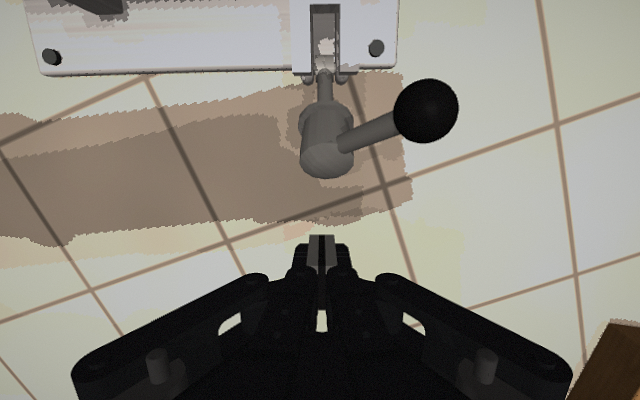

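The wrist view from outside shows the jaw shut, its slot at about (325,40), the hub at (326,150) and the ball at (426,110). The finger line at x=322 is in line with the bolt. Now I'll push the bolt up.

Call:
servo_tool(
  increments=[
    [0,-2.0,0,0,0,0],
    [0,-3.0,0,0,0,0],
    [0,-4.0,-0.3,0,0,0],
    [0,-4.8,-0.6,0,0,0],
    [0,-5.5,-0.9,0,0,0],
    [0,-6.1,-1.2,0,0,0],
    [0,-6.6,-1.5,0,0,0],
    [0,-7.0,-1.8,0,0,0],
    [0,-7.2,-2.0,0,0,0],
    [0,-7.2,-2.0,0,0,0],
  ],
)

```text
clock: 10.58
tool_pos: [0.485, -0.0355, 0.0951]
eef_rot: [[0.937, -0.349, -0.001], [-0.349, -0.937, 0.0], [-0.001, 0.0, -1.0]]
wrist_force: [-0.5, -3.4, -0.9]
gripper_width: -0.002
```

Run:
```python
from h import *
np.set_printoptions(precision=4,suppress=True)
o=monitor.get_obs();print(o["tool_pos"],o["wrist_force"],o["clock"])
D={}
for c in["scene","side","wrist"]:
    save(c,c+"5.png")
    for t in["bolt_pivot","bolt_thread","jaw_ear"]:
        r=cams.mark_of(c,t)[:1];print(c,t,r)
    print(c,proj(c,[model([.528,.0783,-.357,0,b,-.07])["bolt_thread"] for b in(0,.1)]).ravel())
o=monitor.get_obs();print(o["tool_pos"],o["wrist_force"],o["clock"])
```

```text
[ 0.485  -0.0355  0.0951] [-0.5434 -3.3923 -0.8685] 10.575
scene bolt_pivot [{'location': [311.6, 209.9], 'p': 0.89}]
scene bolt_thread [{'location': [310.9, 199.3], 'p': 0.71}]
scene jaw_ear [{'location': [311.3, 201.3], 'p': 0.61}]
scene [310.4841 196.0491 309.2545 196.6061]
side bolt_pivot [{'location': [307.5, 216.5], 'p': 0.69}]
side bolt_thread []
side jaw_ear [{'location': [307.1, 203.8], 'p': 0.5}]
side [306.1232 201.9744 306.4018 202.8829]
wrist bolt_pivot [{'location': [321.5, 189.7], 'p': 0.86}]
wrist bolt_thread [{'location': [323.2, 208.7], 'p': 0.81}]
wrist jaw_ear [{'location': [324.2, 194.8], 'p': 0.77}]
wrist [323.257  204.7077 323.2396 211.8716]
[ 0.4853 -0.0357  0.0952] [-2.4014 -1.4774 -1.6333] 11.175
```

View pics/wrist5.png

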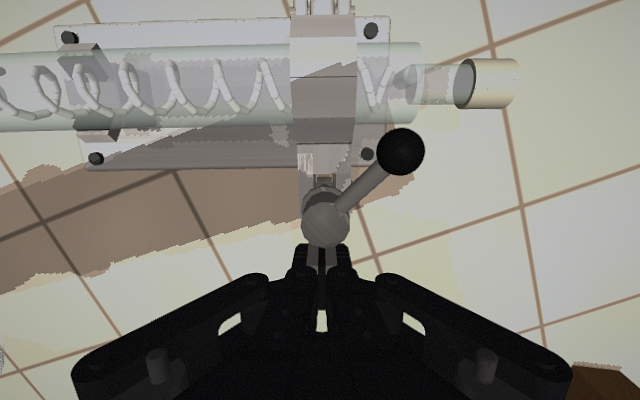

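The bolt stands in the slot, with its hub at (326,222) and ball at (401,151), and is nearly upright. I'll push on to its stop.

Call:
servo_tool(
  increments=[
    [0,-0.2,0,0,0,0],
    [0,-0.4,0,0,0,0],
    [0,-0.4,0,0,0,0],
    [0,-0.4,0,0,0,0],
  ],
)

```text
clock: 11.68
tool_pos: [0.4868, -0.0324, 0.0957]
eef_rot: [[0.937, -0.35, 0.0], [-0.35, -0.937, -0.0], [0.0, 0.0, -1.0]]
wrist_force: [-3.7, -4.0, 3.1]
gripper_width: 0.003
```

Call:
servo_tool(
  increments=[
    [0,-0.1,0,0,0,0],
    [0,-0.2,0,0,0,0],
    [0,-0.2,0,0,0,0],
    [0,-0.2,0,0,0,0],
  ],
)

```text
clock: 12.18
tool_pos: [0.487, -0.032, 0.0957]
eef_rot: [[0.936, -0.351, -0.001], [-0.351, -0.936, -0.002], [-0.0, 0.002, -1.0]]
wrist_force: [-6.3, -8.0, 5.5]
gripper_width: 0.004
```

Call:
servo_tool(
  increments=[
    [0,1,0,0,0,0],
    [0,3,0,0,0,0],
    [0,5,-4,0,0,0],
    [0,5,-10,0,0,0],
    [0,5,-10,0,0,0],
    [0,5,-10,0,0,0],
  ],
)

```text
clock: 12.92
tool_pos: [0.4704, -0.0765, 0.1954]
eef_rot: [[0.937, -0.349, 0.001], [-0.349, -0.937, 0.001], [0.001, -0.001, -1.0]]
wrist_force: [-0.7, 0.5, -0.1]
gripper_width: 0.003
```

Run:
```python
from h import *
np.set_printoptions(precision=4,suppress=True)
o=monitor.get_obs();print(o["tool_pos"],o["clock"])
im=save("wrist","wrist6.png")
m=model([.528,.0783,-.357,0,-.03,-.07])
P=m["bolt_pivot"]+np.array([0,0,.08])
uv=proj("wrist",[P])[0];print("axis",uv)
g=(im.max(2)<45).astype(np.uint8)
n,l,s,c=cv2.connectedComponentsWithStats(g)
best=[]
for i in range(1,n):
    if 300<s[i,4]<8000 and abs(s[i,2]-s[i,3])<12: print(s[i],c[i])
    if 300<s[i,4]<8000 and abs(s[i,2]-s[i,3])<12 and np.hypot(*(c[i]-uv))<150: best.append(c[i])
for b in best:
    for z in(.130,.135):
        O,v=ray("wrist",b);X=O+v*(z-O[2])/v[2];d=X-P;x=.937*d[0]-.349*d[1];y=.349*d[0]+.937*d[1]
        print(z,X,"local rel axis",x,y,"phi",np.arctan2(y,x),np.hypot(x,y))
for t in("bolt_thread","jaw_ear"):print(cams.mark_of("wrist",t)[:1],proj("wrist",[m[t]]))
```

```text
[ 0.4704 -0.0765  0.1954] 12.925
axis [323.2709 121.1996]
[351  51  26  28 548] [363.7646  64.719 ]
0.13 [0.5332 0.0137 0.13  ] local rel axis 0.02751448423718257 0.03726066622459719 phi 0.9347396619679232 0.046318506996005454
0.135 [0.5323 0.0131 0.135 ] local rel axis 0.02681980289143894 0.03638514124122334 phi 0.935596851964018 0.04520155229944441
[{'location': [320.3, 120.8], 'p': 0.7}] [[323.4433 119.2097]]
[{'location': [322.3, 115.3], 'p': 0.62}] [[323.5498 115.7677]]
```

Call:
servo_tool(
  increments=[
    [0.2,-3,0,0,0,-0.15],
    [0.4,-6,0,0,0,-0.3],
    [0.6,-9,0,0,0,-0.45],
    [0.7,-12,0,0,0,-0.6],
    [0.7,-12.4,0,0,0,-0.75],
    [0.7,-12.4,0,0,0,-0.9],
    [0.7,-12.4,3,0,0,-0.9],
    [0.7,-12.4,5.5,0,0,-0.9],
    [0.7,-12.4,6.5,0,0,-0.9],
    [0.7,-12.4,6.5,0,0,-0.9],
  ],
)

```text
clock: 14.32
tool_pos: [0.5193, 0.0368, 0.1295]
eef_rot: [[0.856, 0.517, -0.002], [0.517, -0.856, -0.0], [-0.002, -0.001, -1.0]]
wrist_force: [-0.4, -0.2, 0.1]
gripper_width: 0.003
```

Run:
```python
from h import *
np.set_printoptions(precision=4,suppress=True)
o=monitor.get_obs();print(o["tool_pos"],o["joint_pos"],o["wrist_force"],o["clock"])
a=save("side","side7.png");b=save("scene","scene7.png")
cv2.imwrite("pics/v7.png",np.hstack([cv2.resize(x[140:240,250:350],(400,400),interpolation=2) for x in (a,b)])[:,:,::-1])
```

```text
[0.5193 0.0368 0.1295] [ -6.3894  13.6882  -1.3469 102.7814   0.3456  63.6552  23.2708] [-0.3574 -0.2098  0.1448] 14.325
```

View pics/v7.png

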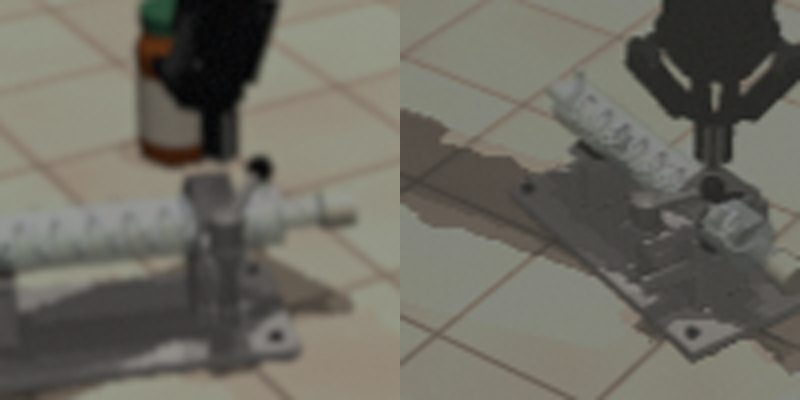

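Both views show the fingertips above the arch, just behind the ball at (258,165) in the left crop, with nothing touching. I'll start the clockwise push.

Call:
servo_tool(
  increments=[
    [0,0.5,0.2,0,0,0],
    [0,0.8,0.2,0,0,0],
    [0.25,1.5,0.2,0,0,0.15],
    [0.39,2.2,0.3,0,0,0.3],
    [0.42,2.95,0.4,0,0,0.45],
    [0.34,3.7,0.5,0,0,0.6],
    [0.16,4.4,0.55,0,0,0.75],
    [-0.14,5.1,0.6,0,0,0.9],
    [-0.14,5.1,0.6,0,0,0.9],
  ],
)

```text
clock: 15.55
tool_pos: [0.5453, -0.0083, 0.1246]
eef_rot: [[0.937, -0.35, 0.001], [-0.35, -0.937, -0.0], [0.001, 0.0, -1.0]]
wrist_force: [0.3, 0.2, -1.0]
gripper_width: -0.003
```

```bash
cat >> h.py <<'E'
def rep():
    o=monitor.get_obs();R=np.array(o["eef_rot"]);f=R.T@np.array(o["wrist_force"])
    d=np.array(o["tool_pos"])-[.528,.0783,.08];x=.937*d[0]-.349*d[1];y=.349*d[0]+.937*d[1]+.0935
    t=-R[:,1];  # tool y in world = push dir
    ty=R[:,1];tx,tyy=.937*ty[0]-.349*ty[1],.349*ty[0]+.937*ty[1]
    print("TCP rel axis local",x,y,"z",d[2]+.08,"phi by tool",np.arctan2(tx,-tyy),"tool force",f.round(2),"j7",o["joint_pos"][6],"t",o["clock"])
E
python3 - <<'E'
from h import *
np.set_printoptions(precision=4,suppress=True)
rep()
im=save("wrist","wrist8.png");rep()
g=(im.max(2)<45).astype(np.uint8)
n,l,s,c=cv2.connectedComponentsWithStats(g)
for i in range(1,n):
    if s[i,4]>200: print(s[i],c[i])
E
```

```text
TCP rel axis local 0.04645330027381876 0.018377899170261072 z 0.12458875315057608 phi by tool -0.0006604572522108547 tool force [ 0.24 -0.25  1.  ] j7 -21.022920369201998 t 15.55
TCP rel axis local 0.046166119156705515 0.0187826465653851 z 0.1244927372482408 phi by tool 0.0022820649797826906 tool force [ 0.16 -0.25  0.81] j7 -20.907787727345095 t 15.6
[   71   235   502   165 47463] [320.9984 345.5868]
```

View pics/wrist8.png

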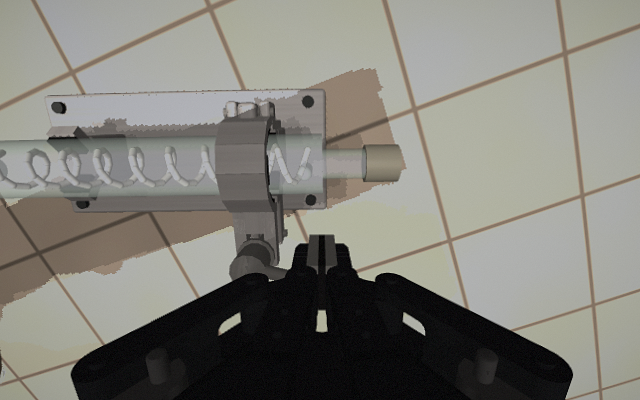

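The lever has swung to about φ=0, with the bar at (275,270), and the force is low. I'll carry on.

Call:
servo_tool(
  increments=[
    [0.25,0.7,0.0,0,0,0.15],
    [0.39,1.42,0.05,0,0,0.3],
    [0.42,2.16,0.1,0,0,0.45],
    [0.34,2.89,0.1,0,0,0.6],
    [0.16,3.6,0.15,0,0,0.75],
    [-0.14,4.28,0.2,0,0,0.9],
    [-0.14,4.28,0.2,0,0,0.9],
  ],
)

```text
clock: 16.48
tool_pos: [0.5291, -0.0471, 0.1228]
eef_rot: [[0.312, -0.95, 0.001], [-0.95, -0.312, 0.0], [0.0, -0.001, -1.0]]
wrist_force: [1.8, -0.2, 1.1]
gripper_width: 0.004
```

Run:
```python
from h import *
rep()
```

```text
TCP rel axis local 0.044782827813462295 -0.023602697934555786 z 0.12275357370170889 phi by tool -0.8968933121712673 tool force [ 0.74 -1.66 -1.08] j7 -66.17916442519194 t 16.475
```

Call:
servo_tool(
  increments=[
    [0.25,0.7,0.0,0,0,0.15],
    [0.39,1.42,0.05,0,0,0.3],
    [0.42,2.16,0.1,0,0,0.45],
    [0.34,2.89,0.1,0,0,0.6],
    [0.34,2.89,0.1,0,0,0.6],
    [0.34,2.89,0.1,0,0,0.6],
  ],
)

```text
clock: 17.23
tool_pos: [0.5028, -0.0595, 0.1215]
eef_rot: [[-0.277, -0.961, 0.001], [-0.961, 0.277, -0.0], [0.0, -0.001, -1.0]]
wrist_force: [2.0, -1.3, 1.4]
gripper_width: 0.001
```

Run:
```python
from h import *
rep()
cams.capture("side");rep()
```

```text
TCP rel axis local 0.02447011967762373 -0.04438846647564984 z 0.12152696456294876 phi by tool -1.4945944970152245 tool force [ 0.69 -2.25 -1.44] j7 -98.4291330049223 t 17.225
TCP rel axis local 0.02448663123630393 -0.04441786089817579 z 0.12151094868558598 phi by tool -1.4957764862284404 tool force [ 1.7  -1.42 -1.82] j7 -98.49050483199342 t 17.275
```

Call:
servo_tool(
  increments=[
    [0.25,0.7,0.0,0,0,0.15],
    [0.39,1.42,0.05,0,0,0.3],
    [0.42,2.16,0.1,0,0,0.45],
    [0.34,2.89,0.1,0,0,0.6],
    [0.34,2.89,0.1,0,0,0.6],
  ],
)

```text
clock: 17.9
tool_pos: [0.4738, -0.0548, 0.1204]
eef_rot: [[-0.773, -0.635, 0.0], [-0.635, 0.773, -0.0], [-0.0, -0.001, -1.0]]
wrist_force: [2.5, -4.2, 1.6]
gripper_width: -0.001
```

Run:
```python
from h import *
rep()
im=save("wrist","wrist9.png");rep()
```

```text
TCP rel axis local -0.004304025118479139 -0.05011007086292826 z 0.12041999956490612 phi by tool -2.0974138964404823 tool force [ 0.69 -4.84 -1.6 ] j7 -133.77522799096627 t 17.9
TCP rel axis local -0.004271472558322484 -0.05007773906145738 z 0.12039954163002844 phi by tool -2.095507323173643 tool force [ 1.39 -3.88 -1.56] j7 -133.65947384025924 t 17.95
```

View pics/wrist9.png

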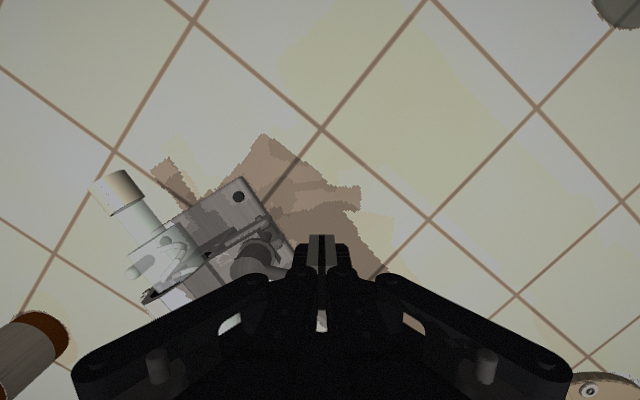

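The lever, at (270,262) and pushed by the fingers, is about 3 rad round. The force has risen to 4–5 N, so the nut is bearing on the ear. Small steps from here.

Call:
servo_tool(
  increments=[
    [0.18,0.46,0.0,0,0,0.1],
    [0.31,0.93,0.05,0,0,0.2],
    [0.39,1.42,0.05,0,0,0.3],
    [0.42,1.91,0.08,0,0,0.4],
  ],
)

```text
clock: 18.45
tool_pos: [0.4588, -0.0437, 0.1197]
eef_rot: [[-0.96, -0.281, 0.001], [-0.281, 0.96, -0.002], [-0.0, -0.002, -1.0]]
wrist_force: [4.4, -7.1, 1.3]
gripper_width: -0.001
```

Run:
```python
from h import *
rep()
for i in range(3): cams.capture("side");rep()
```

```text
TCP rel axis local -0.022235471115308228 -0.04494828369817769 z 0.11966886055025493 phi by tool -2.5000168062784742 tool force [-2.23 -8.08 -1.31] j7 -158.8163130474135 t 18.45
TCP rel axis local -0.02281655101700491 -0.04457966831995505 z 0.1195444005449881 phi by tool -2.5048827618017255 tool force [-1.27 -6.5  -0.94] j7 -159.14983355048838 t 18.5
TCP rel axis local -0.02266467022387831 -0.0445296103121319 z 0.11957138121917105 phi by tool -2.498937786443387 tool force [-1.07 -6.17 -1.45] j7 -158.79328233937926 t 18.55
TCP rel axis local -0.022573664024515695 -0.04450996840825727 z 0.11960452714923098 phi by tool -2.4967432729217216 tool force [-0.99 -5.14 -1.14] j7 -158.65653720044833 t 18.6
```

Call:
servo_tool(
  increments=[
    [0.1,0.23,0.0,0,0,0.05],
    [0.18,0.46,0.02,0,0,0.1],
  ],
)

```text
clock: 18.85
tool_pos: [0.4558, -0.0399, 0.1194]
eef_rot: [[-0.983, -0.186, 0.001], [-0.186, 0.983, -0.002], [-0.0, -0.002, -1.0]]
wrist_force: [3.2, -7.0, 0.7]
gripper_width: -0.0
```

Run:
```python
from h import *
for i in range(4): rep();cams.capture("side")
```

```text
TCP rel axis local -0.026398248276511813 -0.04248697174930441 z 0.119411404952819 phi by tool -2.598446905345683 tool force [-1.84 -7.44 -0.65] j7 -165.07843456350247 t 18.85
TCP rel axis local -0.026665678055216767 -0.042308722964912976 z 0.11937875816857756 phi by tool -2.6008473036750774 tool force [-1.5  -7.19 -0.85] j7 -165.24720073672208 t 18.9
TCP rel axis local -0.026581659359780102 -0.04229786048572895 z 0.11939574315762427 phi by tool -2.597942933556121 tool force [-1.7  -7.89 -0.96] j7 -165.0685215287134 t 18.95
TCP rel axis local -0.026535142170118348 -0.04228823279256516 z 0.11939548847592762 phi by tool -2.5968121375029365 tool force [-1.51 -5.87 -1.44] j7 -164.99910941151848 t 19.0
```

That is about 7.5–8 N while moving, so it is snug. I'll back away and lift clear.

Call:
servo_tool(
  increments=[
    [0,-1,0,0,0,0],
    [0,-2.5,0,0,0,0],
    [0,-3,-3,0,0,0],
    [0,-3,-8,0,0,0],
    [0,-6,-10,0,0,0],
    [0,-9,-10,0,0,0],
    [0,-9,-10,0,0,0],
  ],
)

```text
clock: 19.92
tool_pos: [0.4713, -0.1291, 0.2191]
eef_rot: [[-0.983, -0.183, -0.001], [-0.183, 0.983, -0.0], [0.001, 0.0, -1.0]]
wrist_force: [-0.6, 0.5, 0.6]
gripper_width: 0.0
```

Run:
```python
from h import *
np.set_printoptions(precision=4,suppress=True)
rep()
D={}
for c in["scene","side","wrist"]:
    save(c,c+"10.png")
    for t in["jaw_hinge","jaw_ear","bolt_pivot","bolt_thread","tube"]:
        r=cams.mark_of(c,t)[:1]
        if r and r[0]["p"]>.4: D[c,t]=(r[0]["location"],1.0)
q,r=fit(D,[.528,.078,-.357,0.,0,-.07])
print(q);print(r)
x=[cv2.resize(cv2.imread(f"pics/{c}10.png")[140:240,250:350],(400,400),interpolation=2) for c in("side","scene")]
cv2.imwrite("pics/v10.png",np.hstack(x))
```

```text
TCP rel axis local 0.019269949728901385 -0.12063737920223819 z 0.21910836855156945 phi by tool -2.601390829569693 tool force [ 0.54  0.65 -0.63] j7 -154.91003759987385 t 19.925
[ 0.5235  0.0801 -0.3117 -0.0926 -0.0129 -0.0639]
{('scene', 'jaw_hinge'): [1.6, -2.0], ('scene', 'jaw_ear'): [1.7, -3.1], ('scene', 'bolt_pivot'): [1.4, 1.3], ('scene', 'bolt_thread'): [-2.0, -1.8], ('scene', 'tube'): [-0.8, -0.3], ('side', 'jaw_hinge'): [-0.4, -0.6], ('side', 'jaw_ear'): [0.8, -0.9], ('side', 'bolt_pivot'): [-1.6, 1.6], ('side', 'bolt_thread'): [0.8, -2.3], ('side', 'tube'): [0.4, -2.1], ('wrist', 'jaw_ear'): [0.8, -1.9], ('wrist', 'bolt_pivot'): [1.0, 0.1], ('wrist', 'bolt_thread'): [-0.9, -0.5]}
```

View pics/v10.png

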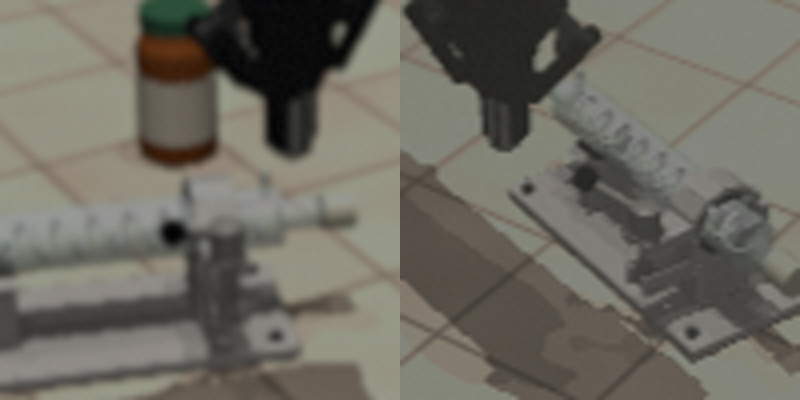

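The jaw is shut, the bolt is upright in its slot, and the lever ball has come round to the far side, at (172,232) in the left crop. The tube is in place and the arm is clear. Handing in.

```bash
python3 -c "
from h import *
bot.close_job();print(monitor.get_obs()['clock'])"
```

```text
the job is handed in; nothing more can be done
the job is handed in; nothing more can be done
```

The condenser is clamped and the job is handed in, at about 20 s on the robot's clock. I had no direct reading of the liner's grip, so whether it falls within 45–105 N is inferred from the push on the lever.

- **Jaw:** I swung it over and pressed it home with 9 N on the ear.
- **Bolt:** I pushed it up into the slot against its stop; the last push read about 10 N with almost no further movement.
- **Lever nut:** I pushed it about 3.5 rad clockwise. The last moving readings at the ball were 7.4–8.1 N, easing to about 6 N at rest.

**Last checks:** the pictures show the jaw shut, the bolt upright (fitted at about -0.01 rad) and the arm clear with no force on it. I did not measure the flask and carton again; the arm stayed well away from them.

**Disagreement:** the final camera fit gave the jaw as -0.09 rad, with the cradle turned about 2.6° and shifted about 5 mm from the earlier fits. The cradle is fixed to the bench, so I put this down to the networks' few-pixel errors. The fitted tube position along its axis also moved about 5 mm, which is within that noise.

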